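Lock the dock collar, then crack open the sealed slide-drying chamber and hold it ajar

ROBOT

A 6-joint arm with a two-finger parallel gripper is mounted at the origin on the work surface. World frame = base frame: x ahead of the robot, y to its left, z up, the work surface at z = 0. Lengths are in m, angles in rad, forces in N, time in s.
With the tool pointing down it reaches from about 0.35 to 0.925 m from the base axis. Payload 6.4 kg.
Tool frame: the origin (TCP) lies midway between the tips of the shut fingers; the grasp point (between the pads) lies 19 mm behind it; z points along the fingers, x is the direction in which the jaws open and shut, and the axes are right-handed (so a half turn about z gives the same grasp; the last joint's range is limited). The gripper opens to 94 mm and grips with 3 to 60 N. Pads are 16 mm wide; open, the fingers measure 119 mm over their backs; the gripper's body (75 mm by 177 mm) begins 78 mm behind the grasp point.
Start: joints at [-1.289, 0.245, 1.558, -0, 1.339, -0.174], TCP at [0.286, -0.584, 0.205] pointing down, gripper open.
Joint ranges: [-3.13, 3.13], [-1.02, 2.26], [0.13, 2.54], [-0.95, 4.09], [0.21, 2.88], [-2.74, 2.74]. Speed limits (rad/s): [2.57, 2.57, 3.14, 3.14, 3.14, 3.14].

INTERFACE

Orientations are given as a unit quaternion [x, y, z, w].
In Python, from plant import ctrl, snapshot, trace gives the robot as it stands.
- The arm moves only by the tool apply_moves, never from a script. Its argument "increments" is a list of rows, each a list of 3 entries, a list of its own where there are three numbers: the shift along the tool's x, y, z in mm, then the turn, a rotation vector about the tool's x, y, z in rad, then the closure, from -1 (fully open) to 1 (shut). A call has 1 to 8 rows; each row is the pose to reach, as a shift and turn from the pose measured when the call began, along the tool's axes at that moment; what a row does not reach only later rows make up. A row lasts 1/12 s, in which the tool goes at most 41.7 mm and 7.16 degrees, less where a joint would pass 70% of its speed; a pose out of reach is approached as far as the arm can. A call with a gripper value outside its range is refused whole. The fingers move at their own pace and stop on an object; the grip force is fixed at half the most. Time passes only in rows, so rows that repeat a pose let the fingers close. It gives the time, the measured TCP pose, the force and the opening at its end, in the units of the state.
- ctrl.state(): the state, without advancing time (a new reading comes with each control period).
- snapshot(name): name is "side" or "top"; returns a dict with "color" (480x640x3 uint8, blue, green, red), "vertical_fov" (degrees; the focal length in pixels is half the picture's height over the tangent of half this angle, whatever the lens; pixels are square), "cx", "cy" (the principal point, pixels), "pose" (4x4, takes a point from camera to world coordinates). Camera axes: x right, y up, looking along -z (the intrinsics and any distortion apply to the point x, -y, -z); pixel columns grow to the right and rows downward; lengths in m; the calibration is good to about 2 mm. A picture is of the moment at which its call begins. There is no depth.
- ctrl.hand_in(): hands the job in, once; it reports no verdict.
Trained networks look in a picture, given as the dict that the camera call returned (one of the last four; its "shot" number tells which), for a name from the list of things; names that differ only in an ending like _2 or _b are one class to them, and where a whole thing is asked for, a point or a joint stands for the part that bears it (a point fixed in the world has none). Each returns a list of dicts, best first, with "p" (0 to 1); they miss things now and then, are a little off and sometimes report something else, mostly with a low value. They report only what shows in the picture. A call takes as long as a camera call.
- trace(query, picture): "pixels" (480x640 bool, what is visible of it) and "pixel" ([row, column] in pixels, amid what is visible of it).
The state is a dict: "clock": time; "qpos": joint angles; "qd": joint speeds; "effort": joint torques, N m; "tcp_pos": TCP position; "ee_rot": TCP orientation; "contact_force": force on the tool from outside, world axes, zero at the start; "ft_torque": the same for the moment, N m; "grip_width": opening from 0.0 (shut) to 1.0 (fully open).
Only numpy, scipy, OpenCV 4.12 (cv2) and the standard library are available. Lean on these libraries where they do the work, as an engineer would, in place of code of your own. Each camera call takes 0.05 s, during which the arm holds its last target. There are 200 camera calls.

TASK

Turn the orange-winged lock collar on the dock clockwise until its white pointer stands at the green mark, so that the white slide-drying chamber cannot be pulled off its dock. Then take the orange grip on the chamber's lid, break the lid free of its sticky seal without flinging it open, and finish still holding it with its front edge about 2 cm open, with the collar still at the green mark. Do not lift the chamber off the dock, and leave everything else on the table where it is.

Things in the scene. Friction and masses are not known exactly. Their poses are not given: they have to be found in the camera images.
- dock: fixed aluminium base plate, 12 mm thick; origin at its underside (table level) right below the centre of the chamber. x points from the chamber's front (lid grip side) to its rear (hinge side), y to the left. It spans x -90 to 90, y -235 to 90 mm. It carries the white chamber (150 x 150 mm, 70 mm high box) and, at x 0, y -165 mm, the lock collar on a vertical axis
- collar (a joint): angle of the lock collar in rad, growing clockwise seen from above: 0 = open stop (pointer at the red mark), 1.20 = locked (pointer at the green mark), 1.45 = its other stop. A steel ring, 58 mm diameter, top 37.5 mm above the table. Friction of about 0.12 N m keeps it where it is left. When locked, its steel lug (66 mm from the axis) reaches over the chamber's foot
- collar_grip (a point): point on the collar's axis inside its upright orange wing, 60.5 mm above the table: grip here across the wing's thickness. The wing is 50 mm long, 12 mm thick, and stands 37.5 to 73.5 mm above the table. Its long direction, seen from above, lies at (pi/2 + 1.20 - joint value) from the dock's x axis, so along the dock's y axis when locked
- collar_pointer (a point): tip of the white pointer on the collar, 40 mm from its axis, on the side opposite to the lug; at locked it stands over the green mark
- lock_mark (a point): the green mark on the dock plate, 50 mm from the collar's axis straight to the right (-y of the dock)
- chamber (a joint): how far the chamber is lifted off the dock in m: 0 seated; about 1.5 mm of play up to the lug when the collar is locked. Chamber and lid together weigh about 0.8 kg, less than the seal holds, so with the collar unlocked a pull on the lid lifts the whole chamber
- lid (a joint): opening angle of the lid in rad: 0 shut, stop at 0.29; 0.126 is 20 mm open at the front edge. It turns about a level hinge along the dock's y axis at the rear. The seal holds with 12 N at the grip when shut, plus 1 to 2 N of lid weight; it lets go within the first 5 mm, after which only the weight is felt. Let go, the lid falls shut and sticks again
- lid_grip (a point): the place to hold the lid's orange grip, 16 mm below its top. The grip is an upright fin, 30 mm long along the dock's x, 14 mm thick along its y, 40 mm tall, 94 to 134 mm above the table when shut, in the middle near the lid's front edge. This point is 135 mm in front of the hinge line and 28 mm above it when shut
- lid_front (a point): middle of the front edge of the lid (flat, 156 x 156 x 8 mm, clear with a white border), at half its thickness, 159 mm from the hinge line and 90 mm above the table when shut
- lid_hinge (a point): middle of the lid's hinge line, 90 mm above the table, 81 mm behind the dock's origin
- wash_bottle: white plastic wash bottle, 44 mm diameter, 130 mm tall, near the left side of the chamber; origin at the centre of its underside; a bystander, leave it alone
- slide_box: closed blue slide box, 85 x 100 x 32 mm, behind the chamber; origin at the centre of its underside; a bystander, leave it alone
- sample_jar: small jar with a red cap, 40 mm diameter, 50 mm tall, left of the chamber; origin at the centre of its underside; a bystander, leave it alone
- objective: steel microscope objective standing up, 34 mm diameter, 50 mm tall, behind the lock collar; origin at the centre of its underside; a bystander, leave it alone
- multimeter: yellow handheld multimeter lying flat, 150 x 80 x 35 mm, far left; origin at the centre of its underside; a bystander, leave it alone
- mouse: white computer mouse, 100 x 60 x 30 mm, to the right; origin at the centre of its underside; a bystander, leave it alone
- screwdriver: screwdriver lying on the table, at the far right; origin at the centre of its underside; a bystander, leave it alone

How it is judged:
On the way, in this order (a step that is already met when the one before it is completed fails the run):
1. the collar is turned to its locked mark while the lid is still shut (value of joint collar between 1.08 and 1.32 rad and value of joint lid below 0.03 rad), for 0.2 s.
2. the lid has broken free of its seal with the collar locked (value of joint collar between 1.08 and 1.32 rad and value of joint lid above 0.05 rad), for 0.2 s.
At the end, for the whole second after the job is handed in: the collar stands within 0.12 rad of its locked mark (1.08 to 1.32), the lid is held still by the gripper's fingers at 0.07 to 0.19 rad (front edge 11 to 30 mm open), and the chamber is seated (lifted less than 4 mm) (value of joint collar between 1.08 and 1.32 rad and value of joint lid between 0.07 and 0.19 rad and contact force between the fingers and lid above 1 N and velocity of joint lid between -0.05 and 0.05 rad/s and value of joint chamber below 0.004 m); the arm keeps its last pose, push and grip.
It fails at once if the lid is flung open beyond 0.26 rad (41 mm at the front edge) (value of joint lid above 0.26 rad).
It fails at once if the chamber is lifted more than 6 mm off the dock (value of joint chamber above 0.006 m).
It fails at once if a bystander is pushed more than 30 mm (distance of any of wash_bottle, slide_box, sample_jar, objective, multimeter, mouse, screwdriver from where it was at the start of the episode above 0.03 m).
It fails at once if a standing bystander is knocked over (angle between any of wash_bottle, sample_jar, objective's own z axis and vertical above 0.5 rad).
It also fails if it takes over 42 s, if anything falls off the work surface, if the arm or the gripper's body presses on something with over 40 N, if the wrist force passes 120 N, or if a joint passes its speed limit or range.

## Working session

There is one attempt and no reset: what is moved stays moved. The work goes in short steps, Python scripts to look and compute and a tool call to move; the robot and the scene stay as the last step left them, time stands still between calls to the robot, and variables do not carry over. Pictures are saved under pics/ and viewed, about 8 in all and at most 12, crops included, and the job is handed in when it is done.

Besides the shell and the picture viewer there is one more tool, called after "Request:" by a JSON object that holds its "api" and its "payload". apply_moves: Moves the arm, as the interface text tells. Its arguments: {"type":"object","properties":{"increments":{"type":"array"}},"required":["increments"]}

```bash
ls; mkdir -p pics
python3 - <<'E'
from plant import ctrl,snapshot,trace
import cv2,numpy as np
s=ctrl.state();print(s)
for n in("top","side"):
    p=snapshot(n);cv2.imwrite(f"pics/{n}0.png",p["color"]);print(n,{k:v for k,v in p.items() if k!="color"})
    for q in("collar_grip","collar_pointer","lock_mark","lid_grip","lid_front","collar","dock"):
        try:
            r=trace(q,p)
            for d in r[:2]: print(q,round(d["p"],2),d["pixel"],d["pixels"].sum())
        except Exception as e: print(q,e)
E
```

```text
pics
{'clock': 0.0, 'qpos': array([-1.28907212e+00,  2.45795296e-01,  1.55898298e+00, -2.23129577e-05,
        1.33872620e+00, -1.74083526e-01]), 'qd': array([ 0.00026432, -0.00163812,  0.00022435, -0.00142895,  0.00013078,
       -0.00065756]), 'effort': array([ 3.24662378e-04, -4.15828264e+01, -3.14606559e+01,  6.85037021e-02,
        3.32000025e-02, -1.28739825e-04]), 'tcp_pos': array([ 0.28596231, -0.58304992,  0.20437407]), 'ee_rot': array([ 8.48584419e-01, -5.29059136e-01, -7.18564785e-04, -6.30513291e-04]), 'contact_force': array([ 0.17858638, -0.0706084 ,  0.42946549]), 'ft_torque': array([0.00828179, 0.02288177, 0.02599523]), 'grip_width': 1.0015446109976935}
top {'vertical_fov': 49.733247810454635, 'cx': 314.9449516090776, 'cy': 232.70672379386968, 'pose': array([[ 0.01802287,  0.99059262, -0.13565192,  0.41192338],
       [-0.99959233,  0.02085666,  0.01949791,  0.03658076],
       [ 0.02214373,  0.13524521,  0.99056468,  1.32223069],
       [ 0.        ,  0.        ,  0.        ,  1.        ]]), 'shot': 1}
collar_grip 0.57 [234.0, 367.1] 536
collar_pointer 0.91 [235.5, 36
[... 260 characters left out ...]
 46.92449683156595, 'cx': 313.21354905544473, 'cy': 246.87029560415527, 'pose': array([[-8.77010816e-01,  3.61210476e-01, -3.16826484e-01,
         7.88834453e-02],
       [-4.80470590e-01, -6.59602158e-01,  5.77990489e-01,
         9.24124688e-01],
       [-2.03212443e-04,  6.59129718e-01,  7.52029237e-01,
         1.30309049e+00],
       [ 0.00000000e+00,  0.00000000e+00,  0.00000000e+00,
         1.00000000e+00]]), 'shot': 2}
collar_grip 0.67 [235.6, 333.3] 329
collar_pointer 0.7 [233.2, 332.8] 314
lock_mark 0.86 [263.9, 317.8] 5312
lid_grip 0.8 [263.2, 310.5] 2511
lid_front 0.82 [261.7, 309.5] 2346
collar 0.92 [236.3, 327.7] 365
dock 0.84 [263.4, 316.7] 5277
dock 0.44 [259.9, 313.2] 2441
```

Run:
```python
import cv2
a=cv2.imread("pics/top0.png");c=a[160:310,240:440]
cv2.imwrite("pics/top0c.png",cv2.resize(c,None,fx=4,fy=4,interpolation=cv2.INTER_CUBIC))
```

```text
(no output)
```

View pics/top0c.png

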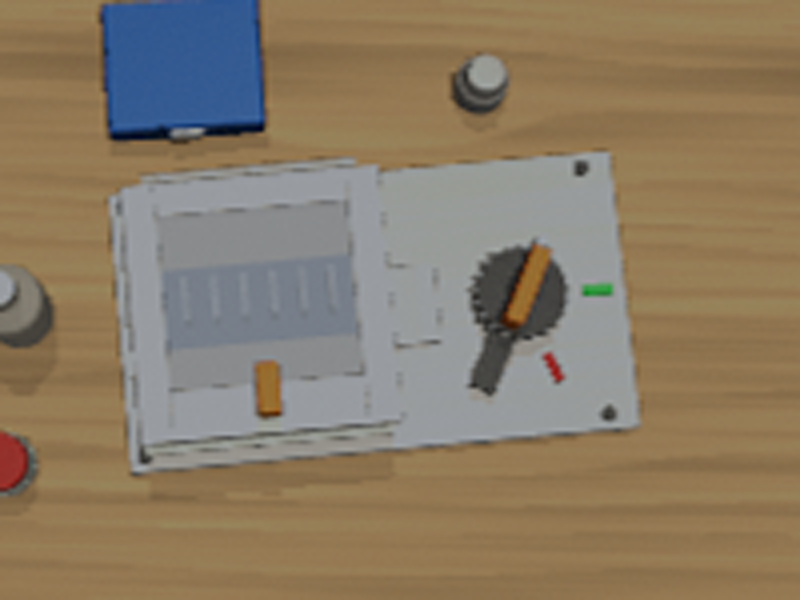

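View pics/side0.png

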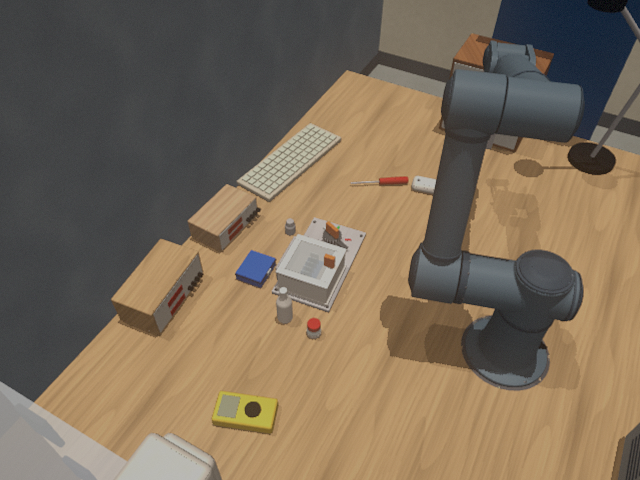

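The top crop shows the dock corners at crop px (609,152), (637,427) and (133,472). The collar axis is at about (519,293), with the wing tilted up-right (joint ≈ 0), the lug at lower left and the green mark at (597,290). The lid grip is at (268,388). The side view confirms the layout and shows nothing near the collar except the objective. Next I'll fit the dock pose.

```bash
cat > h.py <<'E'
import numpy as np
from scipy.spatial.transform import Rotation as R
def proj(P,p):
    T=np.linalg.inv(p["pose"]);c=T[:3,:3]@P+T[:3,3]
    f=240/np.tan(np.radians(p["vertical_fov"]/2))
    return np.array([p["cx"]+f*c[0]/-c[2],p["cy"]-f*c[1]/-c[2]])
def dockpt(d,v):
    c,s=np.cos(d[2]),np.sin(d[2]);return np.array([d[0]+c*v[0]-s*v[1],d[1]+s*v[0]+c*v[1],v[2]])
E
python3 - <<'E'
from plant import ctrl,snapshot,trace
from h import *
from scipy.optimize import least_squares
import cv2
t=snapshot("top");s=snapshot("side")
obs=[((.09,-.235,.012),(609,152)),((-.09,-.235,.012),(637,427)),((-.09,.09,.012),(133,472)),((0,-.215,.012),(597,290))]
C=lambda q:np.array(q)/4+[240,160]-.375
def blobs(p):
    h=cv2.cvtColor(p["color"],cv2.COLOR_BGR2HSV);m=cv2.inRange(h,(8,190,110),(18,255,255))
    n,l,st,ce=cv2.connectedComponentsWithStats(m)
    for i in range(1,n):
        if st[i,4]>15:
            v=cv2.fitEllipse(np.argwhere(l==i)[:,::-1].astype(np.float32)) 
            print(st[i],ce[i].round(1),v[2])
f=lambda d:np.concatenate([proj(dockpt(d,v),t)-C(q) for v,q in obs])
r=least_squares(f,[.45,0,0]);d=r.x;print(d,r.fun.round(2))
print("tops pred",proj(dockpt(d,(0,-.165,.0735)),t),"lidgrip top",proj(dockpt(d,(-.054,0,.134)),t))
print("side pred",proj(dockpt(d,(0,-.165,.06)),s),proj(dockpt(d,(-.054,0,.118)),s), [proj(dockpt(d,v),s) for v in((.09,-.235,.012),(-.09,-.235,.012),(-.09,.09,.012))])
blobs(t);print();blobs(s)
h=s["color"][205:325,255:385];cv2.imwrite("pics/side0c.png",cv2.resize(h,None,fx=6,fy=6,interpolation=cv2.INTER_CUBIC)[:600])
np.save("dock.npy",d)
st=ctrl.state();print("toolR",R.from_quat(st["ee_rot"]).as_matrix().round(3))
E
```

```text
[0.57369222 0.03664996 0.10647127] [ 0.34 -0.39  1.    0.15 -0.73  0.09 -0.6   0.11]
tops pred [372.07693132 230.53160392] lidgrip top [306.82124002 256.06633142]
side pred [331.42646768 227.63638547] [328.41703838 258.53084905] [array([313.21508511, 215.5622663 ]), array([365.39517913, 231.09071158]), array([327.78329784, 308.91479602])]

toolR [[ 0.44  -0.898  0.   ]
 [-0.898 -0.44   0.   ]
 [-0.    -0.    -1.   ]]
```

View pics/side0c.png

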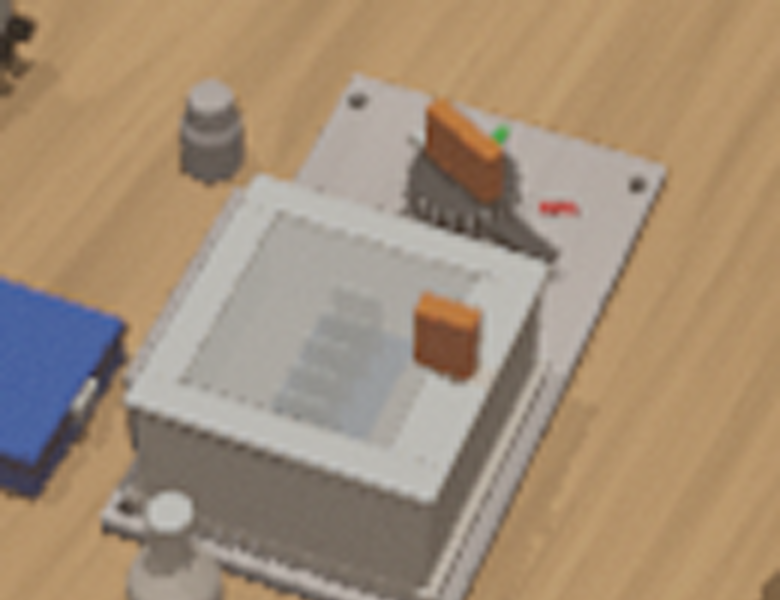

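The side crop shows the white pointer tip at (415,138), behind the wing and opposite the lug, so clockwise is confirmed. Now a joint fit with both cameras.

```bash
cat > fit.py <<'E'
from plant import ctrl,snapshot
from h import *
from scipy.optimize import least_squares
t=snapshot("top");s=snapshot("side")
T=[((.09,-.235,.012),(609,152)),((-.09,-.235,.012),(637,427)),((-.09,.09,.012),(133,472)),((0,-.215,.012),(597,290)),((0,-.165,.0735),(529,286)),((-.054,0,.134),(268,388))]
S=[((.09,-.235,.012),(357,75)),((-.09,-.235,.012),(665,165)),((0,-.165,.0555),(465,150)),((-.054,0,.114),(447,337)),((0,-.215,.012),(500,135))]
f=lambda d:np.concatenate([proj(dockpt(d,v),t)-(np.array(q)/4+[240,160]-.375) for v,q in T]+[proj(dockpt(d,v),s)-(np.array(q)/6+[255,205]-.42) for v,q in S])
r=least_squares(f,[.57,0.03,0.1],loss="soft_l1");d=r.x;print(d,f(d).round(1).reshape(-1,2).tolist());np.save("dock.npy",d)
cg=dockpt(d,(0,-.165,.0605));lg=dockpt(d,(-.054,0,.118));print("collar",cg,"lid",lg)
E
cat > tgt.py <<'E'
# world target -> increments in tool axes
from plant import ctrl
from h import *
def inc(p,jawdir):
    "TCP at p, tool down, jaw axis at angle jawdir in world (mod pi)"
    st=ctrl.state();A=R.from_quat(st["ee_rot"]);a=A.as_matrix()
    yaw=np.arctan2(a[1,0],a[0,0]);yt=yaw+(jawdir-yaw+np.pi/2)%np.pi-np.pi/2
    B=R.from_matrix(np.array([[np.cos(yt),np.sin(yt),0],[np.sin(yt),-np.cos(yt),0],[0,0,-1]]))
    print("shift mm",(A.inv().apply(p-st["tcp_pos"])*1000).round(1),"rot",(A.inv()*B).as_rotvec().round(3),"q6",st["qpos"].round(2),"tcp",st["tcp_pos"].round(4),"F",st["contact_force"].round(1),st["ft_torque"].round(2),"g",round(st["grip_width"],3),"t",st["clock"])
E
python3 fit.py
python3 - <<'E'
from tgt import *
d=np.load("dock.npy");cg=dockpt(d,(0,-.165,.0605))
# wing dir at joint 0: yaw+pi/2+1.2 ; jaw perpendicular
inc(cg+[0,0,.09-.019],d[2]+1.2)
inc(cg+[0,0,-.019],d[2]+1.2)
E
```

```text
[0.57240189 0.03716548 0.10592465] [[0.2, 0.1], [0.8, 0.7], [-1.0, 0.6], [-0.8, 0.6], [-0.0, -0.0], [-0.1, -0.0], [-0.6, -1.3], [0.3, -0.7], [-0.4, -0.7], [-0.4, -1.0], [-0.8, 0.6]]
collar [ 0.58984679 -0.12690973  0.0605    ] lid [0.51870454 0.03145624 0.118     ]
shift mm [-276.4 -473.8   74. ] rot [-0.    -0.     0.721] q6 [-1.29  0.25  1.56  0.    1.34 -0.17] tcp [ 0.2861 -0.5837  0.2055] F [-0.3 -0.9  0.6] [-0.02  0.02  0.02] g 0.999 t 1.0
shift mm [-276.4 -473.8  164. ] rot [-0.    -0.     0.721] q6 [-1.29  0.25  1.56  0.    1.34 -0.17] tcp [ 0.2861 -0.5837  0.2055] F [-0.3 -0.9  0.6] [-0.02  0.02  0.02] g 0.999 t 1.0
```

Request:
{"api": "apply_moves", "payload": {"increments": [[[-276,-474,40],[0,0,-2.42],-1],[[-276,-474,40],[0,0,-2.42],-1],[[-276,-474,40],[0,0,-2.42],-1],[[-276,-474,40],[0,0,-2.42],-1],[[-276,-474,40],[0,0,-2.42],-1],[[-276,-474,40],[0,0,-2.42],-1],[[-276,-474,40],[0,0,-2.42],-1],[[-276,-474,40],[0,0,-2.42],-1]]}}

```text
clock: 1.67
tcp_pos: [0.4713, -0.3052, 0.1814]
ee_rot: [0.999, -0.054, 0.0, 0.0]
contact_force: [-0.0, -0.3, -0.5]
grip_width: 1.001
```

```bash
cat > go.py <<'E'
from tgt import *
import sys
d=np.load("dock.npy")
x,y,z,j=map(float,sys.argv[1:5])  # dock mm of grasp point, jaw angle in dock
inc(dockpt(d,(x/1e3,y/1e3,z/1e3-.019)),d[2]+j)
E
python3 go.py 0 -165 150 1.2
```

```text
shift mm [  98.4 -190.1   50.3] rot [ 1.000e-03 -0.000e+00 -1.415e+00] q6 [-0.78  0.06  1.81  0.    1.27 -0.67] tcp [ 0.4713 -0.3052  0.1814] F [-0.  -0.3 -0.5] [-0.06 -0.08  0.  ] g 1.001 t 1.6667
```

Request:
{"api": "apply_moves", "payload": {"increments": [[[98,-190,20],[0,0,-1.415],-1],[[98,-190,20],[0,0,-1.415],-1],[[98,-190,20],[0,0,-1.415],-1],[[98,-190,20],[0,0,-1.415],-1],[[98,-190,40],[0,0,-1.415],-1],[[98,-190,50],[0,0,-1.415],-1],[[98,-190,50],[0,0,-1.415],-1],[[98,-190,50],[0,0,-1.415],-1]]}}

```text
clock: 2.33
tcp_pos: [0.589, -0.1253, 0.1297]
ee_rot: [0.902, 0.432, -0.001, -0.001]
contact_force: [0.7, -0.3, 0.2]
grip_width: 0.998
```

```bash
python3 go.py 0 -165 61 1.2
```

```text
shift mm [-0.6  1.8 87.7] rot [-0.002  0.    -0.412] q6 [-0.4   0.21  1.74 -0.    1.19 -1.29] tcp [ 0.589  -0.1253  0.1297] F [ 0.7 -0.3  0.2] [ 0.02 -0.14  0.01] g 0.998 t 2.3333
```

Request:
{"api": "apply_moves", "payload": {"increments": [[[-1,2,0],[0,0,-0.412],-1],[[-1,2,0],[0,0,-0.412],-1],[[-1,2,10],[0,0,-0.412],-1],[[-1,2,30],[0,0,-0.412],-1],[[-1,2,55],[0,0,-0.412],-1],[[-1,2,75],[0,0,-0.412],-1],[[-1,2,85],[0,0,-0.412],-1],[[-1,2,85],[0,0,-0.412],-1]]}}

```text
clock: 3.0
tcp_pos: [0.5879, -0.1265, 0.0421]
ee_rot: [0.794, 0.607, -0.002, -0.003]
contact_force: [-0.1, 0.9, -0.2]
grip_width: 0.997
```

Request:
{"api": "apply_moves", "payload": {"increments": [[[0,0,0],[0,0,0],1],[[0,0,0],[0,0,0],1],[[0,0,0],[0,0,0],1],[[0,0,0],[0,0,0],1],[[0,0,0],[0,0,0],1],[[0,0,0],[0,0,0],1],[[0,0,0],[0,0,0],1],[[0,0,0],[0,0,0],1]]}}

```text
clock: 3.67
tcp_pos: [0.588, -0.1265, 0.0422]
ee_rot: [0.794, 0.607, -0.002, -0.003]
contact_force: [-0.7, 0.7, -0.5]
grip_width: 0.47
```

```bash
python3 go.py 0 -165 63 1.2;python3 - <<'E'
from plant import snapshot
import cv2
p=snapshot("side");cv2.imwrite("pics/side1.png",cv2.resize(p["color"][180:300,255:415],None,fx=5,fy=5,interpolation=cv2.INTER_CUBIC))
E
```

```text
shift mm [ 0.1  1.9 -1.8] rot [-0.007 -0.001 -0.   ] q6 [-0.4   0.33  1.77 -0.    1.04 -1.71] tcp [ 0.588  -0.1265  0.0422] F [-0.7  0.7 -0.5] [ 0.06 -0.07 -0.03] g 0.47 t 3.6667
```

View pics/side1.png

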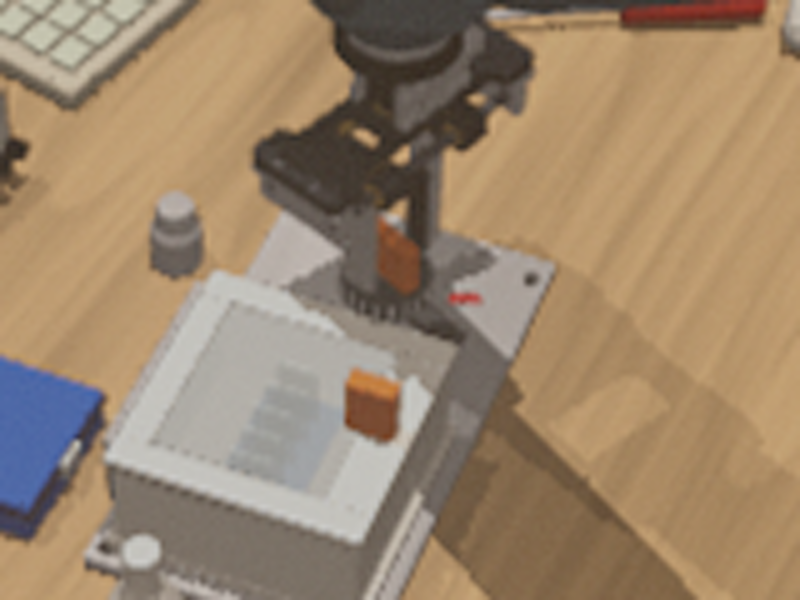

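The side crop shows the fingers straddling the wing at (400,258), still closing. I'll keep closing.

Request:
{"api": "apply_moves", "payload": {"increments": [[[0,2,0],[0,0,0],1],[[0,2,0],[0,0,0],1],[[0,2,0],[0,0,0],1],[[0,2,0],[0,0,0],1],[[0,2,0],[0,0,0],1],[[0,2,0],[0,0,0],1],[[0,2,0],[0,0,0],1],[[0,2,0],[0,0,0],1]]}}

```text
clock: 4.38
tcp_pos: [0.5902, -0.1245, 0.0421]
ee_rot: [0.795, 0.607, -0.0, -0.005]
contact_force: [1.6, 8.9, 1.2]
grip_width: 0.127
```

```bash
python3 go.py 0 -165 63 1.2
```

```text
shift mm [-2.4  0.3 -1.9] rot [-0.008 -0.005 -0.001] q6 [-0.4   0.34  1.77  0.    1.04 -1.7 ] tcp [ 0.5902 -0.1245  0.0421] F [1.6 8.9 1.2] [ 1.39 -0.44 -0.13] g 0.127 t 4.3833
```

Request:
{"api": "apply_moves", "payload": {"increments": [[[0,0,0],[0,0,0.08],1],[[0,0,0],[0,0,0.16],1],[[0,0,0],[0,0,0.24],1],[[0,0,0],[0,0,0.32],1],[[0,0,0],[0,0,0.4],1],[[0,0,0],[0,0,0.48],1],[[0,0,0],[0,0,0.56],1],[[0,0,0],[0,0,0.6],1]]}}

```text
clock: 5.05
tcp_pos: [0.5902, -0.1243, 0.0421]
ee_rot: [0.939, 0.344, -0.002, -0.004]
contact_force: [0.1, 0.5, 0.4]
grip_width: 0.129
```

```bash
python3 go.py 0 -165 63 0
```

```text
shift mm [-1.9  1.8 -1.9] rot [-0.009  0.003  0.596] q6 [-0.4   0.34  1.77  0.    1.04 -1.1 ] tcp [ 0.5902 -0.1243  0.0421] F [0.1 0.5 0.4] [ 0.09 -0.13  0.13] g 0.129 t 5.05
```

Request:
{"api": "apply_moves", "payload": {"increments": [[[0,0,0],[0,0,0.08],1],[[0,0,0],[0,0,0.16],1],[[0,0,0],[0,0,0.24],1],[[0,0,0],[0,0,0.32],1],[[0,0,0],[0,0,0.4],1],[[0,0,0],[0,0,0.48],1],[[0,0,0],[0,0,0.56],1],[[0,0,0],[0,0,0.6],1]]}}

```text
clock: 5.72
tcp_pos: [0.5902, -0.1244, 0.0421]
ee_rot: [0.999, 0.049, -0.003, -0.004]
contact_force: [-1.2, -0.7, -0.3]
grip_width: 0.124
```

Request:
{"api": "apply_moves", "payload": {"increments": [[[0,0,0],[0,0,0],1],[[0,0,0],[0,0,0],1],[[0,0,0],[0,0,0],1]]}}

```text
clock: 5.97
tcp_pos: [0.5902, -0.1244, 0.0421]
ee_rot: [0.999, 0.05, -0.003, -0.004]
contact_force: [-0.1, 0.3, 0.8]
grip_width: 0.123
```

```bash
python3 go.py 0 -165 63 0
```

```text
shift mm [-0.6  2.5 -1.9] rot [-0.008  0.005 -0.006] q6 [-0.4   0.34  1.77  0.    1.04 -0.5 ] tcp [ 0.5902 -0.1244  0.0421] F [-0.1  0.3  0.8] [ 0.06 -0.28 -0.04] g 0.123 t 5.9667
```

Request:
{"api": "apply_moves", "payload": {"increments": [[[0,0,0],[0,0,0],-1],[[0,0,0],[0,0,0],-1],[[0,0,0],[0,0,0],-1],[[0,0,0],[0,0,0],-1],[[0,0,-30],[0,0,0],-1],[[0,0,-70],[0,0,0],-1],[[0,0,-110],[0,0,0],-1],[[0,0,-130],[0,0,0],-1]]}}

```text
clock: 6.63
tcp_pos: [0.5931, -0.1261, 0.1776]
ee_rot: [0.999, 0.05, 0.0, -0.002]
contact_force: [1.4, -0.9, 0.8]
grip_width: 0.656
```

```bash
python3 - <<'E'
import numpy as np
d=np.load("dock.npy");d[:2]+=[.0003,.0025];np.save("dock.npy",d)
from plant import snapshot
import cv2
p=snapshot("side");cv2.imwrite("pics/side2.png",cv2.resize(p["color"][180:300,255:415],None,fx=5,fy=5,interpolation=cv2.INTER_CUBIC))
E
python3 go.py -54 0 190 1.5708
```

```text
shift mm [ -59.5 -167.5    9.8] rot [-0.006 -0.003  1.565] q6 [-0.4   0.17  1.69  0.    1.28 -0.5 ] tcp [ 0.5949 -0.1268  0.1809] F [1.6 0.2 2.4] [-0.04 -0.15 -0.01] g 0.702 t 6.6833
```

View pics/side2.png

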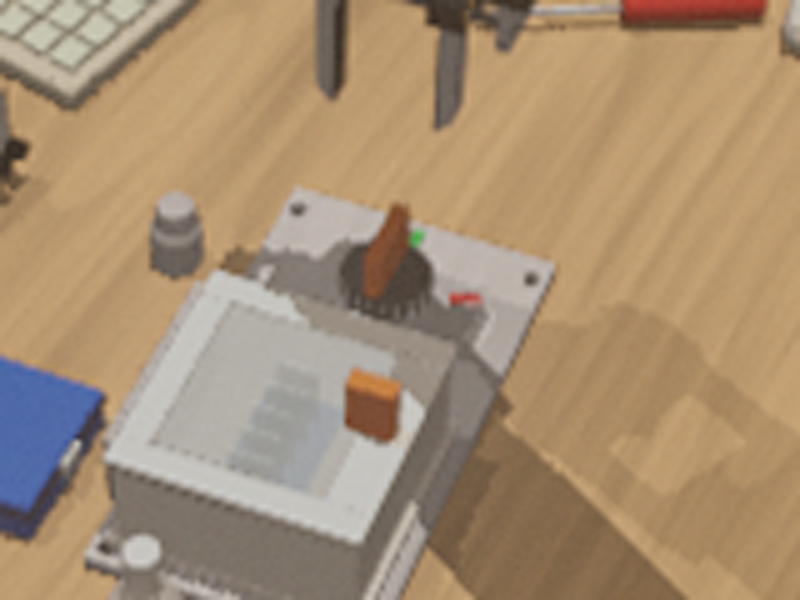

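Wing now lies along dock y, with the green mark (417,238) beyond its far end. The lug is out of view behind the chamber. Next I'll move over the lid grip, then recheck the collar from the top.

Request:
{"api": "apply_moves", "payload": {"increments": [[[-60,-167,0],[0,0,1.565],-1],[[-60,-167,0],[0,0,1.565],-1],[[-60,-167,0],[0,0,1.565],-1],[[-60,-167,0],[0,0,1.565],-1],[[-60,-167,0],[0,0,1.565],-1],[[-60,-167,0],[0,0,1.565],-1],[[-60,-167,0],[0,0,1.565],-1],[[-60,-167,0],[0,0,1.565],-1]]}}

```text
clock: 7.35
tcp_pos: [0.5181, 0.034, 0.1806]
ee_rot: [0.9, -0.435, -0.0, -0.003]
contact_force: [-0.7, 0.8, 0.0]
grip_width: 1.001
```

```bash
python3 - <<'E'
from plant import snapshot,trace
from h import *
import cv2
d=np.load("dock.npy")
p=snapshot("top");cv2.imwrite("pics/top1.png",cv2.resize(p["color"][160:310,240:440],None,fx=4,fy=4,interpolation=cv2.INTER_CUBIC))
for v in((0,-.165,.0735),(0,-.14,.0735),(0,-.19,.0735),(-.054,0,.134)): print((proj(dockpt(d,v),p)-[240,160])*4+1.5)
E
python3 go.py -54 0 120 1.5708
```

```text
[524.89012236 285.27508045]
[484.22161745 288.71288143]
[565.50441149 281.84186246]
[263.4579345  387.38080111]
shift mm [ 0.6 -0.3 79.6] rot [-0.005  0.005  0.56 ] q6 [-0.16 -0.04  1.91  0.01  1.27  0.75] tcp [0.5182 0.0338 0.1806] F [-0.7  0.2  0.2] [-0.02 -0.03 -0.02] g 1.0 t 7.4
```

View pics/top1.png

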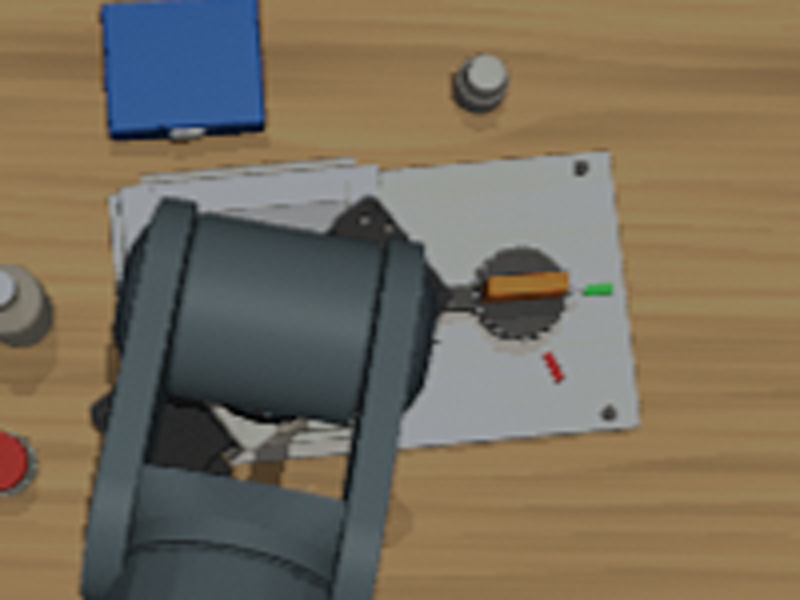

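Top crop: the wing runs (487,288)→(567,282) against a prediction of (484,289)→(566,282), and the lug points at the chamber, so the collar is locked. Now I'll grip the lid.

Request:
{"api": "apply_moves", "payload": {"increments": [[[1,0,0],[0,0,0.56],-1],[[1,0,0],[0,0,0.56],-1],[[1,0,0],[0,0,0.56],-1],[[1,0,0],[0,0,0.56],-1],[[1,0,20],[0,0,0.56],-1],[[1,0,45],[0,0,0.56],-1],[[1,0,70],[0,0,0.56],-1],[[1,0,80],[0,0,0.56],-1]]}}

```text
clock: 8.07
tcp_pos: [0.5166, 0.0338, 0.097]
ee_rot: [0.744, -0.668, -0.004, -0.002]
contact_force: [-0.4, 0.6, 0.4]
grip_width: 0.999
```

Request:
{"api": "apply_moves", "payload": {"increments": [[[0,0,0],[0,0,0],1],[[0,0,0],[0,0,0],1],[[0,0,0],[0,0,0],1],[[0,0,0],[0,0,0],1],[[0,0,0],[0,0,0],1],[[0,0,0],[0,0,0],1],[[0,0,0],[0,0,0],1],[[0,0,0],[0,0,0],1]]}}

```text
clock: 8.73
tcp_pos: [0.5169, 0.0337, 0.0974]
ee_rot: [0.744, -0.668, -0.003, -0.002]
contact_force: [0.0, 0.1, -0.2]
grip_width: 0.471
```

```bash
python3 go.py -54 0 118 1.5708
python3 - <<'E'
from plant import snapshot
import cv2
p=snapshot("side");cv2.imwrite("pics/side3.png",cv2.resize(p["color"][200:320,255:415],None,fx=5,fy=5,interpolation=cv2.INTER_CUBIC))
E
```

```text
shift mm [-0.  -2.1 -1.6] rot [0.002 0.007 0.002] q6 [-0.16  0.07  1.97  0.01  1.11  1.3 ] tcp [0.5169 0.0337 0.0974] F [ 0.   0.1 -0.2] [ 0.03 -0.01  0.06] g 0.471 t 8.7333
```

View pics/side3.png

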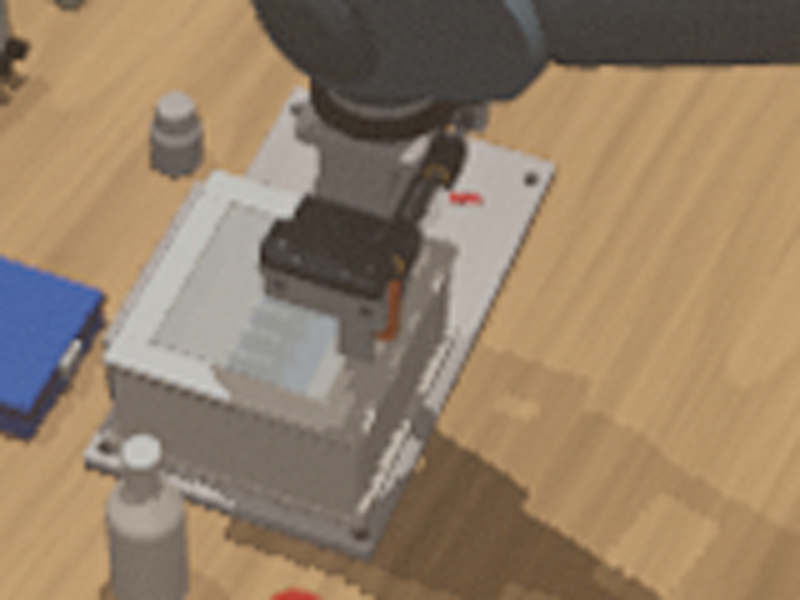

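The side crop shows the fin at (390,310) between the fingers, with the lid shut. I'll finish closing.

Request:
{"api": "apply_moves", "payload": {"increments": [[[0,-2,0],[0,0,0],1],[[0,-2,0],[0,0,0],1],[[0,-2,0],[0,0,0],1],[[0,-2,0],[0,0,0],1],[[0,-2,0],[0,0,0],1],[[0,-2,0],[0,0,0],1],[[0,-2,0],[0,0,0],1],[[0,-2,0],[0,0,0],1]]}}

```text
clock: 9.45
tcp_pos: [0.5188, 0.0338, 0.0973]
ee_rot: [0.744, -0.668, -0.003, -0.001]
contact_force: [0.3, -0.1, -0.9]
grip_width: 0.149
```

```bash
python3 go.py -54 0 118 1.5708
```

```text
shift mm [-0.2 -0.2 -1.7] rot [0.002 0.007 0.002] q6 [-0.16  0.07  1.97  0.01  1.11  1.3 ] tcp [0.5188 0.0338 0.0973] F [ 0.3 -0.1 -0.9] [-0.67 -0.13  0.01] g 0.149 t 9.45
```

Request:
{"api": "apply_moves", "payload": {"increments": [[[0,-0.1,-1],[-0.0075,0,0],1],[[0,-0.1,-2],[-0.015,0,0],1],[[0,-0.2,-3],[-0.022,0,0],1],[[0,-0.3,-4],[-0.03,0,0],1],[[0,-0.4,-5],[-0.037,0,0],1],[[0,-0.5,-6],[-0.045,0,0],1],[[0,-0.6,-7],[-0.052,0,0],1],[[0,-0.7,-8],[-0.06,0,0],1]]}}

```text
clock: 10.12
tcp_pos: [0.5182, 0.0338, 0.1037]
ee_rot: [0.744, -0.667, -0.025, 0.022]
contact_force: [1.3, -0.4, -9.5]
grip_width: 0.153
```

```bash
cat > c.py <<'E'
from plant import ctrl
from h import *
s=ctrl.state();d=np.load("dock.npy");p=s["tcp_pos"];a=R.from_quat(s["ee_rot"]).as_matrix()
print("t",s["clock"],"tcp",p.round(4),"F",s["contact_force"].round(1),"M",s["ft_torque"].round(2),"g",round(s["grip_width"],3))
print("pitch",np.arcsin(a[:2,2]@-np.array([np.cos(d[2]),np.sin(d[2])])).round(3),"dz mm",(p[2]-.0973)*1e3)
E
python3 c.py
```

```text
t 10.1167 tcp [0.5182 0.0338 0.1037] F [ 1.3 -0.4 -9.5] M [-0.82 -0.28  0.04] g 0.153
pitch 0.066 dz mm 6.384010294689019
```

Request:
{"api": "apply_moves", "payload": {"increments": [[[0,-0.2,-1.5],[-0.005,0,0],1],[[0,-0.3,-2.5],[-0.01,0,0],1],[[0,-0.5,-3.5],[-0.017,0,0],1],[[0,-0.6,-4.5],[-0.025,0,0],1],[[0,-0.7,-5.5],[-0.032,0,0],1],[[0,-0.8,-6.5],[-0.04,0,0],1],[[0,-1,-7.5],[-0.047,0,0],1],[[0,-1,-7.5],[-0.047,0,0],1]]}}

```text
clock: 10.78
tcp_pos: [0.5198, 0.034, 0.1116]
ee_rot: [0.743, -0.667, -0.041, 0.04]
contact_force: [-0.1, 0.8, -3.8]
grip_width: 0.147
```

```bash
python3 c.py
python3 - <<'E'
from plant import snapshot
import cv2
p=snapshot("side");cv2.imwrite("pics/side4.png",cv2.resize(p["color"][200:320,255:415],None,fx=5,fy=5,interpolation=cv2.INTER_CUBIC))
E
```

```text
t 10.7833 tcp [0.5198 0.034  0.1116] F [-0.1  0.8 -3.8] M [-0.62  0.35 -0.  ] g 0.147
pitch 0.114 dz mm 14.262155168370525
```

View pics/side4.png

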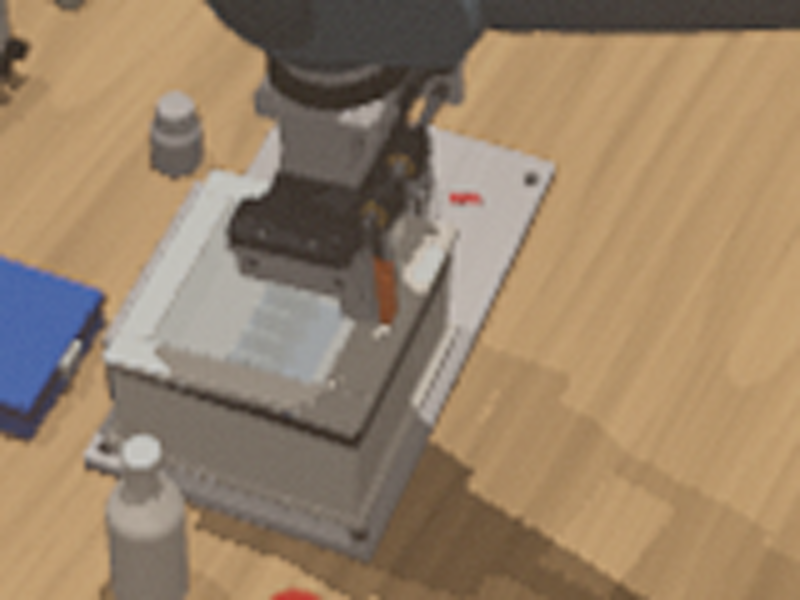

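The lid is open: a dark gap shows under its front and left edges near (355,440), and the force has dropped to about the lid's weight. I'll raise it a last 3 mm and settle.

Request:
{"api": "apply_moves", "payload": {"increments": [[[0,-0.1,-1],[-0.005,0,0],1],[[0,-0.2,-2],[-0.01,0,0],1],[[0,-0.3,-3],[-0.015,0,0],1],[[0,-0.3,-3],[-0.015,0,0],1],[[0,-0.3,-3],[-0.015,0,0],1],[[0,-0.3,-3],[-0.015,0,0],1],[[0,-0.3,-3],[-0.015,0,0],1],[[0,-0.3,-3],[-0.015,0,0],1]]}}

```text
clock: 11.5
tcp_pos: [0.5208, 0.0341, 0.1152]
ee_rot: [0.743, -0.666, -0.045, 0.045]
contact_force: [-2.0, 0.6, -1.6]
grip_width: 0.153
```

```bash
python3 c.py
python3 - <<'E'
from plant import snapshot
from h import *
import cv2
d=np.load("dock.npy")
p=snapshot("side");i=cv2.resize(p["color"][215:315,265:365],None,fx=6,fy=6,interpolation=cv2.INTER_CUBIC)
q=lambda v:((proj(dockpt(d,v),p)-[265,215])*6+2.5).round().astype(int)
for th,c in((0,(255,0,0)),(.07,(0,255,255)),(.126,(0,255,0)),(.19,(0,0,255))):
    P=[(.081-.159*np.cos(th),y,.09+.159*np.sin(th)) for y in(.078,-.078)]
    print(th,[q(v).tolist() for v in P]);cv2.line(i,*[tuple(map(int,q(v))) for v in P],c,1)
cv2.imwrite("pics/side5.png",i)
E
```

```text
t 11.5 tcp [0.5208 0.0341 0.1152] F [-2.   0.6 -1.6] M [-0.51  0.43  0.02] g 0.153
pitch 0.127 dz mm 17.852115259340856
0 [[367, 445], [486, 207]]
0.07 [[366, 430], [486, 191]]
0.126 [[365, 417], [485, 179]]
0.19 [[362, 403], [483, 164]]
```

View pics/side5.png

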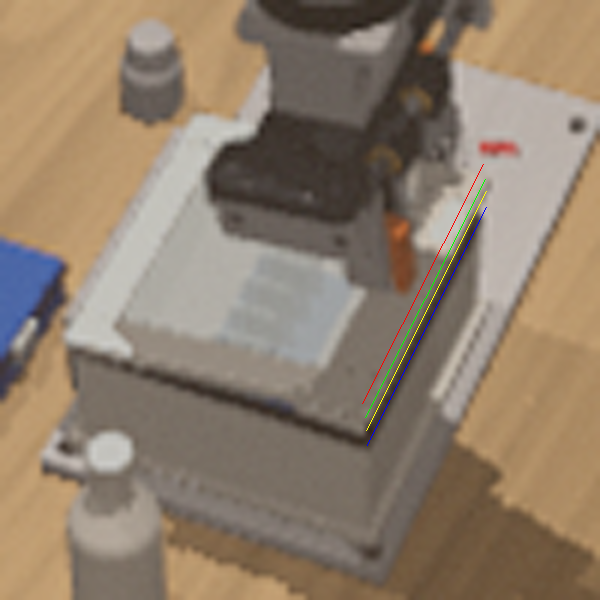

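The pitch (0.127) and lift (0.132) both suggest about 0.13 rad. I'll compare corner crops, shut against now, to rule out slip.

Run:
```python
import cv2,numpy as np
from plant import snapshot
a=cv2.imread("pics/side0.png")[255:315,290:350];b=snapshot("side")["color"][255:315,290:350]
i=np.hstack([cv2.resize(x,(400,400),interpolation=cv2.INTER_CUBIC) for x in(a,b)])
cv2.imwrite("pics/cmp.png",cv2.convertScaleAbs(i,alpha=1.5))
```

```text
(no output)
```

View pics/cmp.png

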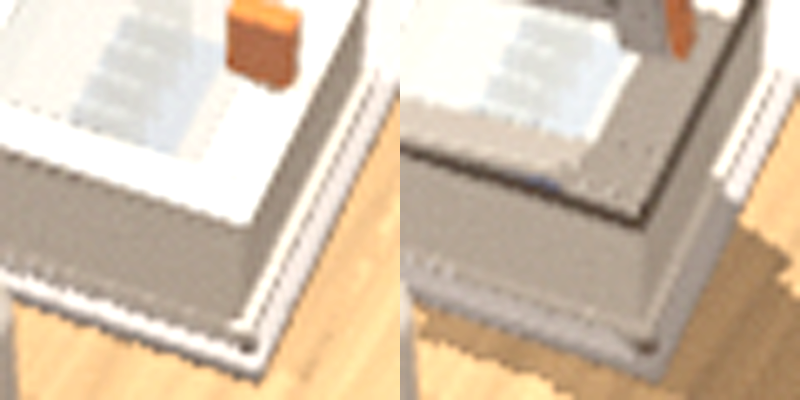

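In the comparison crop the fin's lower corner moved from (297,90) to (290,58), up 32 px. About 30 px is expected for 0.126 rad, so the fin did not slip noticeably. I'm handing in.

```bash
python3 c.py; python3 -c "
from plant import ctrl
print(ctrl.hand_in())"
```

```text
t 11.6 tcp [0.5208 0.0341 0.1151] F [-1.2 -0.3 -0.5] M [-0.49  0.49  0.06] g 0.148
pitch 0.128 dz mm 17.788896717062684
the job is handed in; nothing more can be done
None
```

I turned the collar to the green mark, broke the lid free of its seal with a slow 12 mm/s lift, and handed the job in at 11.6 s, still holding the lid about 2 cm open. The hand-in gives no verdict, so this rests on my own checks.

- **Collar:** I turned it 1.20 rad clockwise. The top view taken afterwards showed the wing along the dock's y axis to within about 0.02 rad, with the lug pointing at the chamber. I did not look at the collar again after pulling the lid.
- **Lid:** Three estimates agree on about 0.13 rad. They are the gripper pitch of 0.128 rad, a lift of 17.8 mm at the grip, and the shift of the fin in the side view. The pull fell from 9.5 N to under 2 N once the seal let go. The grip opening was steady at about 0.15, which matches the 14 mm fin.
- **Chamber:** I did not measure its height directly. It looked seated in the last side view.
- **Bystanders:** The bottle, objective and slide box looked unmoved in the last pictures. I did not check the others closely.

**Disagreements:**
- The two cameras' fits of the dock differed by a few millimetres. Gripping the collar gave a 2.5 mm correction, which I used for the lid grasp.
- The dark gap at the lid's front corner was hard to read. It could mean anything from about 11 to 20 mm open, so I relied on the fin's shift instead.

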